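# Clamp the lens tube in the V-jig

## Robot

A 6-joint arm with a two-finger parallel gripper is mounted at the origin on a cart in front of the work surface, level with it; the furniture and walls round the work are solid. World frame = base frame: x ahead of the robot, y to its left, z up, the work surface at z = 0. Lengths are in m, angles in rad, forces in N, time in s.
With the tool pointing down it reaches from about 0.3 to 0.775 m from the base axis. Payload 14.6 kg.
Tool frame: the origin (TCP) lies on the centre line of the jaws, within the pads' length; the fingertips stand 11 mm ahead of it and the grasp point (between the pads) lies 8 mm behind it; y points along the fingers, x is the direction in which the jaws open and shut, and the axes are right-handed (so a half turn about y gives the same grasp; the last joint's range is limited). The gripper opens to 94 mm and grips with 3 to 60 N. Pads are 16 mm wide; open, the fingers measure 119 mm over their backs; the gripper's body (75 mm by 177 mm) begins 78 mm behind the grasp point.
Start: joints at [-1.181, 0.3, 1.521, -0, 1.321, -0.067], TCP at [0.243, -0.494, 0.216] pointing down, gripper open.
Joint ranges: [-3.03, 3.03], [-0.79, 2.21], [0.23, 2.52], [-1.04, 4.18], [0, 3.07], [-2.55, 2.55]. Speed limits (rad/s): [2.22, 2.22, 2.57, 3.14, 3.14, 3.14].

## Interface

Orientations are given as [roll, pitch, yaw] about the fixed x, y, z axes, in that order (R = Rz(yaw) Ry(pitch) Rx(roll)).
In Python, from station import ctrl, imaging gives the robot as it stands. The module is installed in compiled form; this text tells all that it offers.
- The arm moves only by the tool apply_moves, never from a script. Its argument "deltas" is a list of rows, each an object with "dp": the shift along the tool's x, y, z in m, a list of three; "roll": the turn about the tool's y in rad; "grip": the closure, from -1 (fully open) to 1 (shut). In form: [{"dp": [tx, ty, tz], "roll": roll, "grip": grip}, ...]. A call has 1 to 10 rows; each row shifts and turns the commanded pose from where the row before left it, along the tool's axes as they then stand; what a row does not reach is not made up. A row lasts 1/8 s, in which the tool goes at most 62.5 mm and 10.7 degrees, less where a joint would pass 70% of its speed; a pose out of reach is approached as far as the arm can. A call with a gripper value outside its range is refused whole. The fingers move at their own pace and stop on an object; "newtons" is the grip in N (left out, the last holds). Time passes only in rows, so rows that do not move let the fingers close. It gives the time, the measured TCP pose, the force and the opening at its end, in the units of the state.
- ctrl.get_obs(): the state, without advancing time (a new reading comes with each control period).
- imaging.camera(name): name is "side" or "top"; returns the picture (384x512x3 uint8, blue, green, red); there is no depth.
- imaging.camera_info(name): a dict with "K" (3x3 intrinsics, pixels), "world_from_camera" (4x4, takes a point from camera to world coordinates). Camera axes: x right, y down, z forward; pixel columns grow to the right and rows downward; lengths in m; the calibration is good to about 2 mm. A picture is of the moment at which its call begins. camera_info takes no time and is no camera call.
- ctrl.hand_in(): hands the job in, once; it reports no verdict.
The state is a dict: "time_s": time; "qpos": joint angles; "joint_vel": joint speeds; "tau": joint torques, N m; "ee_pos": TCP position; "eef_rot": TCP orientation; "force": force on the tool from outside, world axes, zero at the start; "moment": the same for the moment, N m; "grip_width": finger opening in m.
Only numpy, scipy, OpenCV 4.12 (cv2) and the standard library are available. Lean on these libraries where they do the work, as an engineer would, in place of code of your own. Each camera call takes 0.05 s, during which the arm holds its last target. There are 200 camera calls.

## Task

With the fingertips only, push the black lens tube along the worktop, upright and without picking it up, fully home into the V-shaped nest of the clamping jig. Then flip the red handle of the toggle clamp over its centre towards the nest, so that it snaps shut and its rubber pad holds the tube down. Leave the other things on the worktop alone.

Things in the scene. Friction and masses are not known exactly. Their poses are not given: they have to be found in the camera images.
- lens_tube: black lens tube with a red line near its top, standing loose on the worktop just in front of the jig's mouth; a plain cylinder to the touch, 43 mm across at the foot and top, 62 mm high, 0.08 to 0.17 kg. Origin: centre of its underside; z up.
- clamp_jig: fixed jig: blue V nest open to its -x (towards the robot, within 0.3 rad), toggle clamp behind it. Origin on the worktop where the seated tube's foot is centred; x is the way home, z up. V walls 45 degrees either side of x, 42 mm high, 12 mm thick; mouth 74 mm wide at x = -6 mm, outer corners at x = 2, y = +/-46 mm. No floor plate in the nest; grey foot to x = 132, y = +/-45 mm.
- nest (a point): the same point as the jig's origin: centre of the tube's foot when fully home; its axes are the jig's.
- handle_end (a point): centre of the red handle's round end, 83 mm from the pivot. The grip is a round bar 18 mm thick, from 31 to 92 mm from the pivot (thin rod below). Open, it leans 0.655 rad from upright away from the nest (end at x = 131, z = 138 mm of the jig); shut, 0.655 rad towards the nest (x = 29, z = 138 mm).
- clamp_pad: black rubber disc, 30 mm across, 8 mm thick, on the end of the clamp's steel bar, 80 mm from the pivot; it turns with the handle and swivels 0.12 rad. Origin at its swivel, 2 mm below its top face. Open, the bar points up, 1.31 rad above level, and the pad faces the robot about 147 mm high, 45 mm beyond the nest point; shut, the bar is level and the pad lies on the seated tube.
- clamp_lever (a joint): angle of handle and bar together (rad): 0 open, about 1.31 shut on the tube, 1.36 end stop with nothing below the pad. A spring drives it away from its centre at 0.655 (handle upright) to either side; 3 to 5 N sideways on the middle of the red grip turn it over, and past the centre it snaps shut by itself.
- eyepiece: black spare eyepiece, 33 mm across, 41 mm high, standing loose beside the jig; leave alone. Origin: centre of its underside.
- loupe: black eye loupe, 36 mm across, 34 mm high, standing loose beside the jig; leave alone. Origin: centre of its underside.
- objective_0: silver microscope objective with a yellow ring, 25 mm across, 45 mm high, standing loose beside the jig; leave alone. Origin: centre of its underside.
- battery_9v: green block battery, 27 x 50 x 18 mm, lying loose beside the jig; leave alone. Origin: centre of its underside.
- clamp_pivot (a point): pivot of the toggle clamp, at x = 80 mm, z = 72 mm of the jig, axis along the jig's y; it lies between steel cheeks 36 mm wide over all, 34 mm long, their top 87 mm above the worktop.
- bubble_level: round bubble level, cream with a yellow-green face, 36 mm across, 10 mm high, lying loose to the right of the jig, towards the front edge; leave alone. Origin: centre of its underside.
Not all that is in view belongs to the job. Several things have the shape of the lens_tube; the one meant has the colours described above.

How it is judged:
By the outcome, as a careful person would: the job done as asked, in the order asked, and still so for the second after the job is handed in, with the robot touching nothing.
It also fails if it takes over 48 s, if anything falls off the work surface, if the arm or the gripper's body presses on something with over 40 N, if the wrist force passes 120 N, or if a joint passes its speed limit or range.

## Working session

There is one attempt and no reset: what is moved stays moved. The work goes in short steps, Python scripts to look and compute and a tool call to move; the robot and the scene stay as the last step left them, time stands still between calls to the robot, and variables do not carry over. Pictures are saved under pics/ and viewed, about 8 in all and at most 12, crops included, and the job is handed in when it is done.

Besides the shell and the picture viewer there is one more tool, called after "Call:" as name(argument=value, ...) on one line, values as JSON. apply_moves: Moves the arm, as the interface text tells. Its arguments: {"type":"object","properties":{"deltas":{"type":"array"},"newtons":{"type":"number"}},"required":["deltas"]}

```bash
mkdir -p pics
cat > h.py <<'E'
import numpy as np, cv2
from station import ctrl, imaging
def ray(name,u,v):
    i=imaging.camera_info(name);K=np.array(i["K"]);T=np.array(i["world_from_camera"])
    d=T[:3,:3]@np.linalg.inv(K)@[u,v,1]; return T[:3,3],d
def atz(name,u,v,z):
    o,d=ray(name,u,v); return o+d*(z-o[2])/d[2]
def proj(name,P):
    i=imaging.camera_info(name);K=np.array(i["K"]);T=np.linalg.inv(np.array(i["world_from_camera"]))
    P=np.atleast_2d(P);c=P@T[:3,:3].T+T[:3,3];p=c@K.T;return p[:,:2]/p[:,2:]
E
python3 - <<'E'
from h import *
np.set_printoptions(precision=3,suppress=True)
for n in("top","side"):
    im=imaging.camera(n);cv2.imwrite(f"pics/{n}0.png",im)
    i=imaging.camera_info(n);print(n,i["K"],i["world_from_camera"])
print(ctrl.get_obs())
a=[cv2.imread(f"pics/{n}0.png") for n in("top","side")]
E
```

```text
top [[400.63    0.    260.382]
 [  0.    400.63  195.286]
 [  0.      0.      1.   ]] [[-0.02  -0.993  0.12   0.461]
 [-0.999  0.015 -0.045  0.071]
 [ 0.043 -0.121 -0.992  0.951]
 [ 0.     0.     0.     1.   ]]
side [[459.403   0.    257.013]
 [  0.    459.403 189.094]
 [  0.      0.      1.   ]] [[-0.815 -0.456  0.358  0.218]
 [-0.58   0.624 -0.524  0.563]
 [ 0.016 -0.634 -0.773  0.859]
 [ 0.     0.     0.     1.   ]]
{'time_s': 0.1, 'qpos': array([-1.181,  0.3  ,  1.521, -0.   ,  1.321, -0.067]), 'joint_vel': array([ 0.   , -0.001, -0.   ,  0.   ,  0.   ,  0.001]), 'tau': array([  0.   , -53.265, -35.329,   0.071,   0.024,  -0.   ]), 'ee_pos': array([ 0.243, -0.493,  0.216]), 'eef_rot': array([-1.571,  0.001, -1.114]), 'force': array([-0.22 , -0.022, -0.701]), 'moment': array([-0.042, -0.002, -0.008]), 'grip_width': 0.09444721288305541}
```

View pics/top0.png

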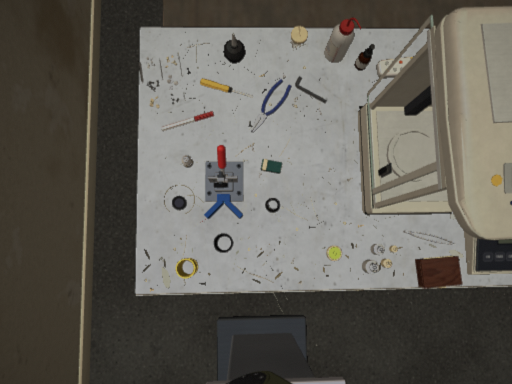

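View pics/side0.png

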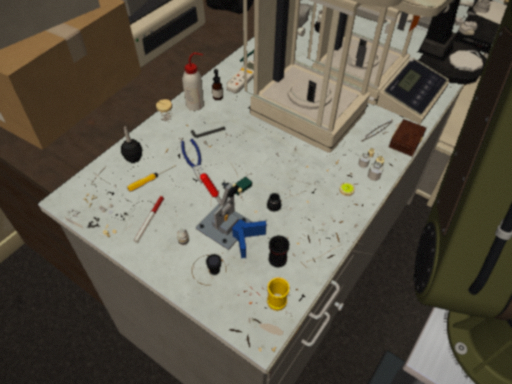

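Candidates for the tube's shape: the black ring at top (223,242) / side (278,250), which stands in front of the jig mouth; the yellow cylinder at top (187,268); and the smaller black cylinders at (179,203) and (273,205). The first one fits, being black, tall and at the mouth. I'll confirm it with an enlarged crop.

Run:
```python
from h import *
np.set_printoptions(precision=4,suppress=True)
t=cv2.imread("pics/top0.png");s=cv2.imread("pics/side0.png")
a=cv2.resize(t[135:285,160:290],None,fx=3.0,fy=3.0,interpolation=cv2.INTER_CUBIC)
b=cv2.resize(s[165:315,170:300],None,fx=3.0,fy=3.0,interpolation=cv2.INTER_CUBIC)
cv2.imwrite("pics/crop.png",np.hstack([a,b]))
print("tube",atz("top",223,242,.062))
# jig features
print("plate corners z~0:",[atz("top",*p,.008) for p in((205,162),(244,161),(244,201),(205,201))])
g=cv2.cvtColor(t,cv2.COLOR_BGR2HSV)
m=cv2.inRange(g,(105,130,60),(125,255,255)); m[:190]=0;m[225:]=0;m[:,:195]=0;m[:,250:]=0
ys,xs=np.nonzero(m);print(len(xs),xs.min(),xs.max(),ys.min(),ys.max())
c=max(cv2.findContours(m,0,2)[0],key=cv2.contourArea);print(cv2.approxPolyDP(c,1.5,True)[:,0].tolist())
dark=(t.max(2)<60).astype(np.uint8);n,l,st,ce=cv2.connectedComponentsWithStats(dark[225:260,205:245]);print(st,ce+[205,225])
```

```text
tube [0.4668 0.1147 0.062 ]
plate corners z~0: [array([0.6574, 0.1584, 0.008 ]), array([0.6588, 0.0655, 0.008 ]), array([0.5625, 0.067 , 0.008 ]), array([0.5639, 0.1588, 0.008 ])]
283 205 241 194 217
[[205, 214], [207, 217], [224, 201], [239, 217], [241, 215], [229, 202], [228, 194], [218, 194], [217, 202]]
[[   0    0   40   35 1292]
 [   9    9   19   18  108]] [[224.7616 241.9659]
 [221.3704 242.4074]]
```

View pics/crop.png

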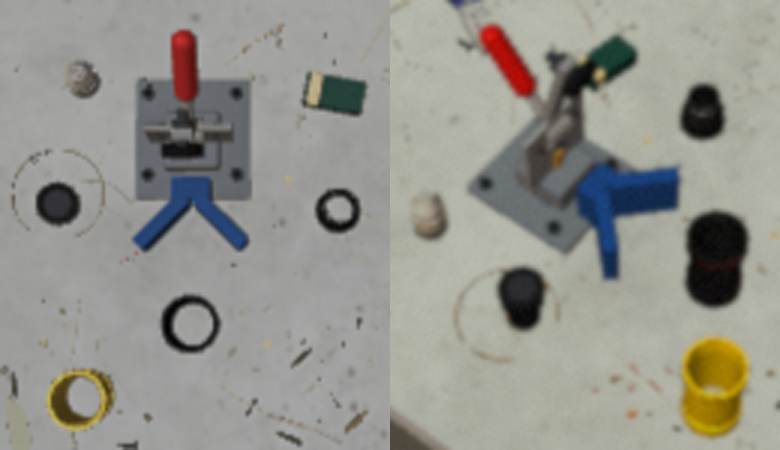

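```bash
cat >> h.py <<'E'
def tojig(p,J):
    c,s=np.cos(p[2]),np.sin(p[2]);J=np.atleast_2d(J)
    return np.c_[p[0]+c*J[:,0]-s*J[:,1],p[1]+s*J[:,0]+c*J[:,1],J[:,2]]
E
python3 - <<'E'
from h import *
from scipy.optimize import least_squares
np.set_printoptions(precision=4,suppress=True)
J=np.array([[2,46,42],[2,-46,42],[-6,37,42],[-6,-37,42],[30.4,0,42],[132,45,8],[132,-45,8],[131,0,138]])/1e3
uv=np.array([[204.6,214.5],[241.8,215],[207.3,217.8],[239,217.8],[223.8,201.5],[205.2,161.5],[243.5,161.5],[221.5,148.7]])
def f(p):return (proj("top",tojig(p,J))-uv)[[0,1,2,3,4,5,6]].ravel()
r=least_squares(f,[.53,.11,0],loss='soft_l1');print(r.x);print(proj("top",tojig(r.x,J))-uv)
suv=np.array([[(678-390)/3+170,170/3+165],[(610-390)/3+170,278/3+165],[(493-390)/3+170,33/3+165]])
print("side check", proj("side",tojig(r.x,J[[1,3,0,2,7]])))
print(suv)
# tube: top-circle fit from both cameras
for z in(.062,):print("tube top",atz("top",223.4,243,z))
print("tube side",atz("side",(716-390)/3+170,231/3+165,.062))
th=np.linspace(0,2*np.pi,60)
t=cv2.imread("pics/top0.png");s=cv2.imread("pics/side0.png")
tb=atz("top",223.4,243,.062)
out=[]
for n,im,(x0,y0) in(("top",t,(160,135)),("side",s,(170,165))):
    k=3;c=cv2.resize(im[y0:y0+150,x0:x0+130],None,fx=k,fy=k,interpolation=cv2.INTER_CUBIC)
    for z in(0,.062):
        C=np.c_[tb[0]+.0215*np.cos(th),tb[1]+.0215*np.sin(th),0*th+z]
        for u in proj(n,C):cv2.circle(c,tuple(int(v) for v in((u-[x0,y0]+.5)*k)),1,(0,255,0),-1)
    for u in proj(n,tojig(r.x,J)):cv2.circle(c,tuple(int(v) for v in((u-[x0,y0]+.5)*k)),3,(0,255,255),-1)
    out.append(c)
cv2.imwrite("pics/ov.png",np.hstack(out))
p=r.x;d=tb[:2]-p[:2];print("tube in jig",np.cos(p[2])*d[0]+np.sin(p[2])*d[1],-np.sin(p[2])*d[0]+np.cos(p[2])*d[1])
E
```

```text
[ 0.5268  0.1144 -0.0177]
[[-1.6766 -0.0104]
 [ 1.8435 -0.4874]
 [-0.4254  0.2265]
 [ 0.6628  0.2326]
 [-0.3649  0.5358]
 [ 0.3639 -0.3908]
 [-0.1633 -0.1541]
 [ 0.1018  0.0966]]
side check [[266.7763 220.3118]
 [267.3532 224.839 ]
 [240.9453 249.1474]
 [246.6366 248.1725]
 [204.7119 177.1186]]
[[266.     221.6667]
 [243.3333 257.6667]
 [204.3333 176.    ]]
tube top [0.4646 0.1138 0.062 ]
tube side [0.4696 0.111  0.062 ]
tube in jig -0.062192786159605946 -0.0016794797937501873
```

View pics/ov.png

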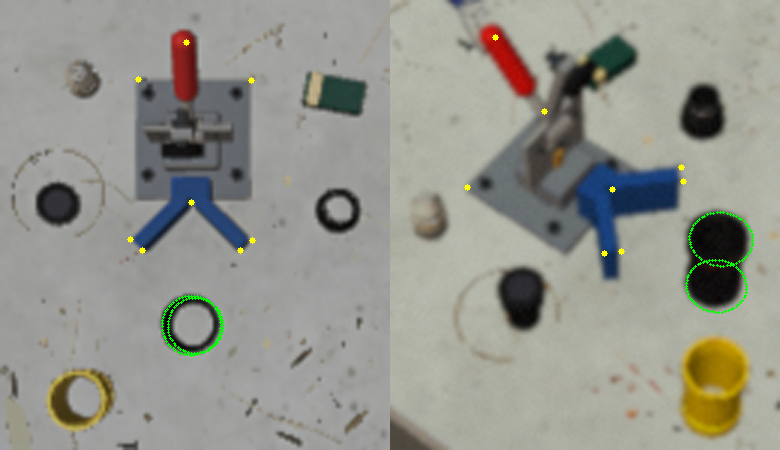

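The enlarged side crop shows a red line round the black tube at side (278,250), so that is the lens_tube. Measured poses:
- **Jig:** (0.527, 0.114), yaw -0.018.
- **Tube:** about 60 mm in front of the nest.

Next I turn the jaws across the push direction, half close them as a cradle, and go behind the tube.

Call:
apply_moves(deltas=[{"dp": [0,0,0],"roll": 0.158,"grip": 0.49},{"dp": [0,0,0],"roll": 0.158,"grip": 0.49},{"dp": [0,0,0],"roll": 0.159,"grip": 0.49},{"dp": [-0.044,0,0.009],"roll": 0,"grip": 0.49},{"dp": [-0.044,0,0.009],"roll": 0,"grip": 0.49},{"dp": [-0.044,0,0.009],"roll": 0,"grip": 0.49},{"dp": [-0.044,0,0.009],"roll": 0,"grip": 0.49},{"dp": [-0.044,0,0.009],"roll": 0,"grip": 0.49},{"dp": [-0.044,0,0.009],"roll": 0,"grip": 0.49},{"dp": [-0.044,0,0.009],"roll": 0,"grip": 0.49}], newtons=20)

```text
time_s: 1.35
ee_pos: [0.3111, -0.1854, 0.2163]
eef_rot: [-1.571, 0.0, -1.589]
force: [0.3, -0.9, 0.6]
grip_width: 0.0243
```

Call:
apply_moves(deltas=[{"dp": [-0.043,0,0.0105],"roll": 0,"grip": 0.49},{"dp": [-0.043,0,0.0105],"roll": 0,"grip": 0.49},{"dp": [-0.043,0,0.0105],"roll": 0,"grip": 0.49},{"dp": [-0.043,0,0.0105],"roll": 0,"grip": 0.49},{"dp": [-0.043,0,0.0105],"roll": 0,"grip": 0.49},{"dp": [-0.043,0,0.0105],"roll": 0,"grip": 0.49},{"dp": [-0.043,0,0.0105],"roll": 0,"grip": 0.49},{"dp": [0,0.04,0],"roll": 0,"grip": 0.49},{"dp": [0,0.04,0],"roll": 0,"grip": 0.49},{"dp": [0,0.03,0],"roll": 0,"grip": 0.49}])

```text
time_s: 2.6
ee_pos: [0.3895, 0.1128, 0.1048]
eef_rot: [-1.572, -0.0, -1.589]
force: [0.4, 0.4, 0.1]
grip_width: 0.0238
```

Run:
```python
from h import *
np.set_printoptions(precision=4,suppress=True)
print(ctrl.get_obs()["ee_pos"])
t=imaging.camera("top");s=imaging.camera("side")
a=cv2.resize(t[135:300,155:285],None,fx=3,fy=3);b=cv2.resize(s[165:330,200:330],None,fx=3,fy=3)
cv2.imwrite("pics/b.png",np.hstack([a,b]))
```

```text
[0.3895 0.1128 0.1048]
```

View pics/b.png

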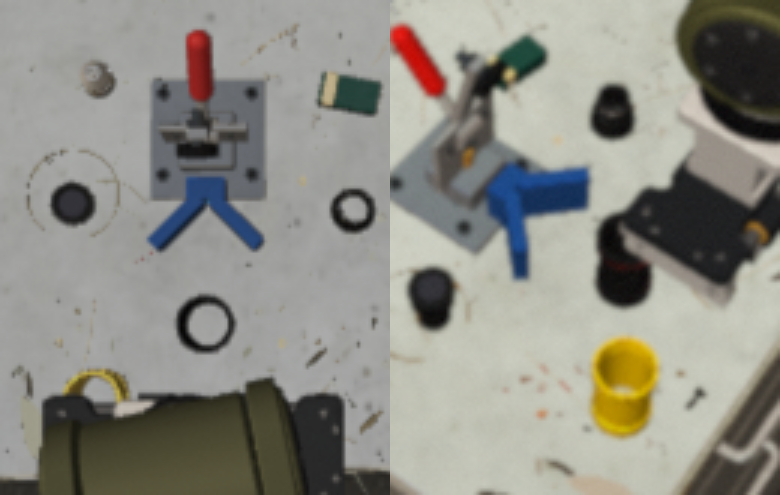

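The jig and tube haven't moved (tube ring at crop (205,323)) and the gripper is clear behind them. Now I descend and push.

Call:
apply_moves(deltas=[{"dp": [-0.002,0.041,0],"roll": 0,"grip": 0.49},{"dp": [0,0.041,0],"roll": 0,"grip": 0.49},{"dp": [0,0,0.015],"roll": 0,"grip": 0.49},{"dp": [0,0,0.015],"roll": 0,"grip": 0.49},{"dp": [0,0,0.008],"roll": 0,"grip": 0.49},{"dp": [0,0,0.006],"roll": 0,"grip": 0.49},{"dp": [0,0,0.006],"roll": 0,"grip": 0.49},{"dp": [0,0,0.006],"roll": 0,"grip": 0.49},{"dp": [0,0,0.006],"roll": 0,"grip": 0.49},{"dp": [0,0,0.006],"roll": 0,"grip": 0.49}])

```text
time_s: 3.95
ee_pos: [0.4585, 0.1136, 0.0245]
eef_rot: [-1.571, -0.0, -1.589]
force: [-0.4, 0.7, 0.3]
grip_width: 0.0239
```

Call:
apply_moves(deltas=[{"dp": [0,0,0.006],"roll": 0,"grip": 0.49},{"dp": [0,0,0.006],"roll": 0,"grip": 0.49},{"dp": [0,0,0.006],"roll": 0,"grip": 0.49},{"dp": [0,0,0.006],"roll": 0,"grip": 0.49}])

```text
time_s: 4.45
ee_pos: [0.4826, 0.1131, 0.0244]
eef_rot: [-1.571, 0.0, -1.589]
force: [-1.0, -1.2, 1.5]
grip_width: 0.0238
```

Now to home it in small steps, reading the force after each.

Call:
apply_moves(deltas=[{"dp": [0,0,0.004],"roll": 0,"grip": 0.49},{"dp": [0,0,0.004],"roll": 0,"grip": 0.49},{"dp": [0,0,0.003],"roll": 0,"grip": 0.49},{"dp": [0,0,0.002],"roll": 0,"grip": 0.49}])

```text
time_s: 4.95
ee_pos: [0.4953, 0.1129, 0.0244]
eef_rot: [-1.571, 0.0, -1.589]
force: [-0.9, 0.4, 1.0]
grip_width: 0.024
```

Call:
apply_moves(deltas=[{"dp": [0,0,0.002],"roll": 0,"grip": 0.49},{"dp": [0,0,0.002],"roll": 0,"grip": 0.49}])

```text
time_s: 5.2
ee_pos: [0.4993, 0.1128, 0.0245]
eef_rot: [-1.571, 0.0, -1.589]
force: [-0.1, -0.1, 1.2]
grip_width: 0.0241
```

Call:
apply_moves(deltas=[{"dp": [0,0,0.001],"roll": 0,"grip": 0.49},{"dp": [0,0,0.001],"roll": 0,"grip": 0.49}])

```text
time_s: 5.45
ee_pos: [0.5012, 0.1128, 0.0245]
eef_rot: [-1.571, 0.0, -1.589]
force: [-1.5, -0.3, -0.1]
grip_width: 0.0234
```

Call:
apply_moves(deltas=[{"dp": [0,0,0.001],"roll": 0,"grip": 0.49},{"dp": [0,0,0.001],"roll": 0,"grip": 0.49}])

```text
time_s: 5.7
ee_pos: [0.5022, 0.1129, 0.0243]
eef_rot: [-1.573, 0.0, -1.589]
force: [-11.5, 2.8, 7.5]
grip_width: 0.0236
```

Run:
```python
from h import *
o=ctrl.get_obs();print(o["ee_pos"],o["force"])
t=imaging.camera("top");s=imaging.camera("side")
p=(.5268,.1144,-.0177);th=np.linspace(0,2*np.pi,60);out=[]
for n,im,(x0,y0) in(("top",t,(180,140)),("side",s,(195,170))):
    k=4;c=cv2.resize(im[y0:y0+120,x0:x0+100],None,fx=k,fy=k,interpolation=cv2.INTER_CUBIC)
    C=tojig(p,np.c_[.0215*np.cos(th),.0215*np.sin(th),0*th+.062])
    for u in proj(n,C):cv2.circle(c,tuple(int(v) for v in((u-[x0,y0]+.5)*k)),1,(0,255,0),-1)
    out.append(c)
cv2.imwrite("pics/c.png",np.hstack(out))
```

```text
[0.50221796 0.11294617 0.02428066] [-11.53113572   2.78106877   7.50541004]
```

View pics/c.png

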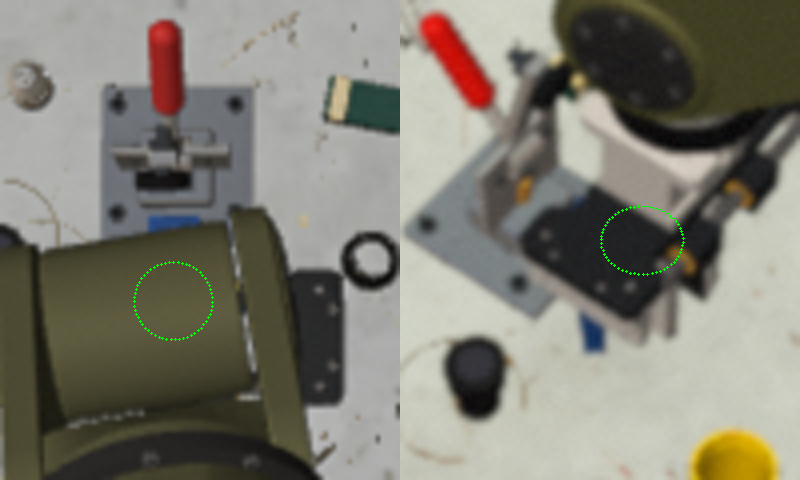

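Contact force rose to 11.5 N at the expected seat (TCP x 0.502, predicted 0.501). The cradle sits about 2 mm off the jig axis, though, so it might be holding the tube against one wall. I'll back off, close the fingers and press with the flat front, which lets the tube centre itself.

Call:
apply_moves(deltas=[{"dp": [0,0,-0.015],"roll": 0,"grip": 0.49},{"dp": [0,0,-0.015],"roll": 0,"grip": 1},{"dp": [-0.002,0,0],"roll": 0,"grip": 1},{"dp": [0,0,0],"roll": 0,"grip": 1},{"dp": [0,0,0.01],"roll": 0,"grip": 1},{"dp": [0,0,0.006],"roll": 0,"grip": 1},{"dp": [0,0,0.004],"roll": 0,"grip": 1},{"dp": [0,0,0.002],"roll": 0,"grip": 1}])

```text
time_s: 6.8
ee_pos: [0.4954, 0.1149, 0.0243]
eef_rot: [-1.571, -0.0, -1.589]
force: [-0.3, -0.2, -0.0]
grip_width: 0.0007
```

Call:
apply_moves(deltas=[{"dp": [0,0,0.001],"roll": 0,"grip": 1},{"dp": [0,0,0.001],"roll": 0,"grip": 1}])

```text
time_s: 7.05
ee_pos: [0.4969, 0.1149, 0.0244]
eef_rot: [-1.572, 0.0, -1.589]
force: [-5.9, 0.8, 3.8]
grip_width: 0.0007
```

Call:
apply_moves(deltas=[{"dp": [0,0,0.001],"roll": 0,"grip": 1},{"dp": [0,0,0.0],"roll": 0,"grip": 1}])

```text
time_s: 7.3
ee_pos: [0.4971, 0.1151, 0.0243]
eef_rot: [-1.573, 0.0, -1.589]
force: [-9.2, 3.2, 5.2]
grip_width: 0.0003
```

Call:
apply_moves(deltas=[{"dp": [0,0,-0.01],"roll": 0,"grip": 1},{"dp": [0,0,-0.03],"roll": 0,"grip": 1},{"dp": [0,0,-0.05],"roll": 0,"grip": 1},{"dp": [0,-0.04,-0.05],"roll": 0,"grip": 1},{"dp": [0,-0.05,0],"roll": 0,"grip": 1},{"dp": [0,-0.05,0],"roll": 0,"grip": 1},{"dp": [0,-0.05,0],"roll": 0,"grip": 1}])

```text
time_s: 8.18
ee_pos: [0.3588, 0.1173, 0.2153]
eef_rot: [-1.57, 0.0, -1.589]
force: [0.9, 0.7, -0.4]
grip_width: 0.0005
```

Run:
```python
from h import *
o=ctrl.get_obs();print(o["ee_pos"],o["force"])
t=imaging.camera("top");s=imaging.camera("side")
p=(.5268,.1144,-.0177);th=np.linspace(0,2*np.pi,60);out=[]
for n,im,(x0,y0) in(("top",t,(180,140)),("side",s,(195,170))):
    k=4;c=cv2.resize(im[y0:y0+120,x0:x0+100],None,fx=k,fy=k,interpolation=cv2.INTER_CUBIC)
    C=tojig(p,np.c_[.0215*np.cos(th),.0215*np.sin(th),0*th+.062])
    for u in proj(n,C):cv2.circle(c,tuple(int(v) for v in((u-[x0,y0]+.5)*k)),1,(0,255,0),-1)
    out.append(c)
cv2.imwrite("pics/d.png",np.hstack(out))
```

```text
[0.35879212 0.11725886 0.21525747] [ 0.89869583  0.73711473 -0.38601442]
```

View pics/d.png

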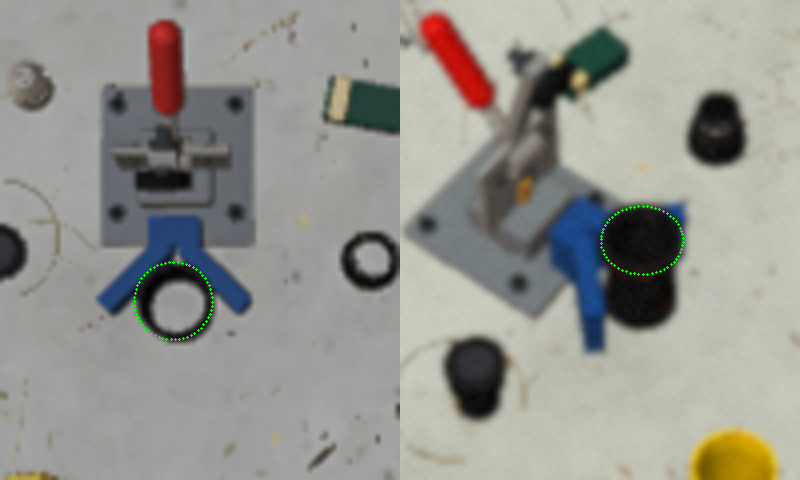

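The tube is upright and seated: the overlay circle for the nest at 62 mm height coincides with the tube top in both views (crop (174,301) and (642,240)). Next I go over the clamp to behind the handle.

Call:
apply_moves(deltas=[{"dp": [0,-0.045,0],"roll": 0,"grip": 1},{"dp": [0,0,0.05],"roll": 0,"grip": 1},{"dp": [0,0,0.05],"roll": 0,"grip": 1},{"dp": [0,0,0.05],"roll": 0,"grip": 1},{"dp": [0,0,0.05],"roll": 0,"grip": 1},{"dp": [0,0,0.05],"roll": 0,"grip": 1},{"dp": [0,0,0.05],"roll": 0,"grip": 1},{"dp": [0,0,0.041],"roll": 0,"grip": 1},{"dp": [0,0,0],"roll": 0,"grip": 1}])

```text
time_s: 9.4
ee_pos: [0.7015, 0.1107, 0.2546]
eef_rot: [-1.575, -0.001, -1.59]
force: [0.4, 0.5, -0.9]
grip_width: 0.0001
```

Call:
apply_moves(deltas=[{"dp": [0,0.042,0],"roll": 0,"grip": 1},{"dp": [0,0.042,0],"roll": 0,"grip": 1},{"dp": [0,0.042,0],"roll": 0,"grip": 1},{"dp": [0,0,0],"roll": 0,"grip": 1}])

```text
time_s: 9.9
ee_pos: [0.6982, 0.1111, 0.1293]
eef_rot: [-1.577, -0.001, -1.589]
force: [-0.6, 0.5, 0.6]
grip_width: 0.0006
```

Call:
apply_moves(deltas=[{"dp": [0,0,-0.014],"roll": 0,"grip": 1},{"dp": [0,0,-0.008],"roll": 0,"grip": 1},{"dp": [0,0,-0.008],"roll": 0,"grip": 1},{"dp": [0,0,-0.008],"roll": 0,"grip": 1},{"dp": [0,0,-0.008],"roll": 0,"grip": 1}])

```text
time_s: 10.52
ee_pos: [0.655, 0.1121, 0.1347]
eef_rot: [-1.567, 0.001, -1.589]
force: [3.4, -0.2, 2.7]
grip_width: 0.0
```

Call:
apply_moves(deltas=[{"dp": [0,0,-0.008],"roll": 0,"grip": 1},{"dp": [0,0,-0.008],"roll": 0,"grip": 1},{"dp": [0,0,-0.008],"roll": 0,"grip": 1},{"dp": [0,0,-0.008],"roll": 0,"grip": 1},{"dp": [0,0,-0.008],"roll": 0,"grip": 1}])

```text
time_s: 11.15
ee_pos: [0.6137, 0.1127, 0.1323]
eef_rot: [-1.571, -0.0, -1.589]
force: [0.0, 0.3, -0.2]
grip_width: 0.0006
```

Run:
```python
from h import *
o=ctrl.get_obs();print(o["ee_pos"],o["force"])
s=imaging.camera("side");cv2.imwrite("pics/e.png",cv2.resize(s[130:280,170:320],None,fx=4,fy=4,interpolation=cv2.INTER_CUBIC))
```

```text
[0.61368708 0.11274384 0.13231625] [ 0.01801637  0.26277614 -0.24387007]
```

View pics/e.png

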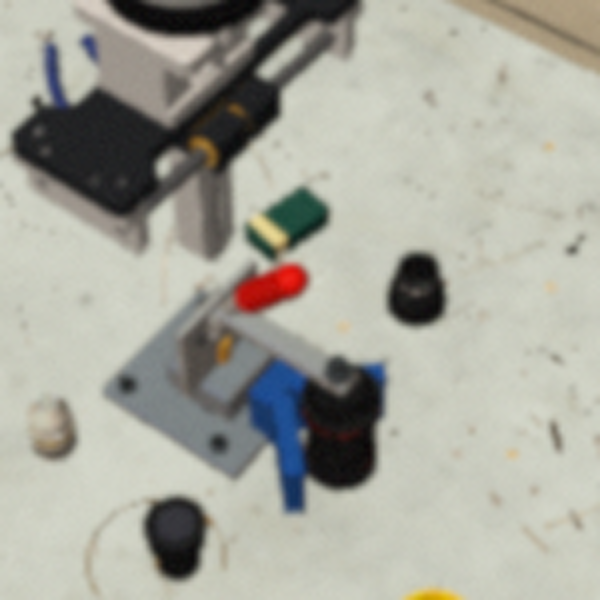

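The clamp snapped shut: the red handle leans towards the nest (crop (272,288)), the bar is level and the pad lies on the tube (340,375). Now I retreat clear.

Call:
apply_moves(deltas=[{"dp": [0,0,0.03],"roll": 0,"grip": 1},{"dp": [0,0,0.03],"roll": 0,"grip": 1},{"dp": [0,-0.05,0],"roll": 0,"grip": 1},{"dp": [0,-0.05,0],"roll": 0,"grip": 1},{"dp": [0,0,0],"roll": 0,"grip": 1},{"dp": [0,0,0],"roll": 0,"grip": 1}])

```text
time_s: 11.95
ee_pos: [0.674, 0.1116, 0.2314]
eef_rot: [-1.572, -0.0, -1.589]
force: [-0.2, 0.5, -1.2]
grip_width: 0.0007
```

Run:
```python
from h import *
o=ctrl.get_obs();print(o["time_s"],o["ee_pos"],o["force"])
t=imaging.camera("top");s=imaging.camera("side")
p=(.5268,.1144,-.0177);th=np.linspace(0,2*np.pi,60)
C=tojig(p,np.c_[.0215*np.cos(th),.0215*np.sin(th),0*th+.062])
c=cv2.resize(s[130:280,170:320],None,fx=3,fy=3,interpolation=cv2.INTER_CUBIC)
for u in proj("side",C):cv2.circle(c,tuple(int(v) for v in((u-[170,130]+.5)*3)),1,(0,255,0),-1)
cv2.imwrite("pics/f.png",np.hstack([c,cv2.resize(t[140:290,160:275],None,fx=3,fy=3)]))
```

```text
11.95 [0.6740151  0.111629   0.23144929] [-0.22339505  0.47604883 -1.17260669]
```

View pics/f.png

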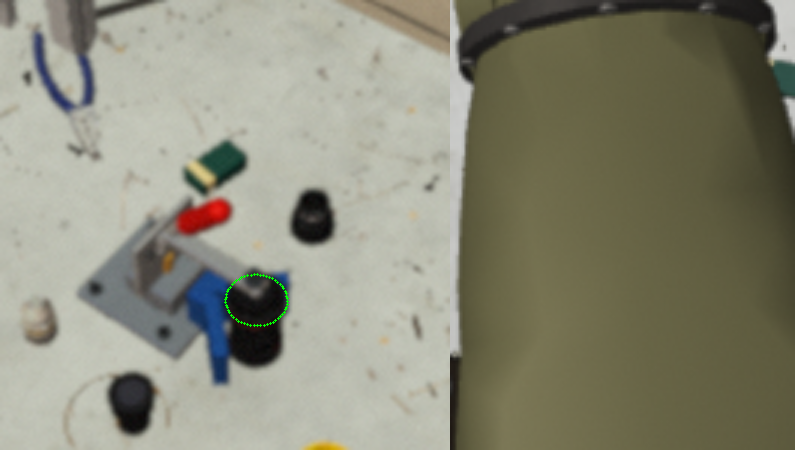

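The arm is clear. In the side view the tube top still matches the nest circle (crop (256,300)), the clamp is shut and the neighbouring things haven't moved.

```bash
python3 -c "
from station import ctrl
print(ctrl.hand_in())"
```

```text
the job is handed in; nothing more can be done
None
```

The lens tube is home in the V nest and clamped, and I handed the job in at about 12 s on the robot's clock; `hand_in` gives no verdict.

- **Push:** I pushed the tube upright along the worktop with the half-closed fingertips, then pressed it home with the closed ones. It stopped within 1 mm of the predicted seat at about 9 N. The top and side views both showed its top on the nest position.
- **Clamp:** I pushed the red handle over its centre from behind and it snapped shut. Handle-push force was about 4 N at the one reading taken during the push.
- **Last check:** The side view shows the handle leaning to the nest, the pad on the tube, the tube still on the nest circle and the neighbouring things unmoved. The gripper was well clear, with force near zero. The arm blocked the top camera, so this check rests on the side view alone. The crop left out the bubble level, but the arm never worked near it.

Nothing failed. The first estimates of the tube's start position from the two cameras differed by about 5 mm, which did not matter for the push.

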